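Restock the flap-covered tube caddy by feel

ROBOT

A 7-joint arm with a two-finger parallel gripper is mounted at the origin on a cart in front of the work surface, level with it; the furniture and walls round the work are solid. World frame = base frame: x ahead of the robot, y to its left, z up, the work surface at z = 0. Lengths are in m, angles in rad, forces in N, time in s.
With the tool pointing down it reaches from about 0.4 to 0.85 m from the base axis. Payload 10.4 kg.
Tool frame: the origin (TCP) lies between the finger pads; the fingertips stand 11 mm ahead of it and the grasp point (between the pads) lies 8 mm behind it; z points along the fingers, y is the direction in which the jaws open and shut (so a half turn about z gives the same grasp; the last joint's range is limited). The gripper opens to 87 mm and grips with 3 to 60 N. Pads are 19 mm wide; open, the fingers measure 117 mm over their backs; the gripper's body (75 mm by 190 mm) begins 51 mm behind the grasp point.
Start: joints at [-1.153, 0.332, -0.065, 1.46, 0.022, 1.35, -0.088], TCP at [0.267, 0.565, 0.198] pointing down, gripper open.
Joint ranges: [-2.6, 2.6], [-0.5, 2.12], [-1.47, 1.34], [0.16, 2.42], [-1.27, 4.41], [0.06, 2.06], [-2.6, 2.6]. Speed limits (rad/s): [2.22, 2.22, 2.79, 2.79, 3.14, 3.14, 3.14].

INTERFACE

Orientations are given as a unit quaternion [x, y, z, w].
In Python, from bench import r, eyes gives the robot as it stands.
- The arm moves only by the shell command python3 -m inch 'ROWS' [FORCE]. ROWS is a JSON object of lists of equal length, an entry for each row: "translation": the shift along the world's x, y, z scaled (see below), a list of three; "rot": the turn, a rotation vector about the world's x, y, z scaled (see below), a list of three; "jaw": the finger opening in mm, from 0 to 87. In form: {"translation": [[tx, ty, tz], ...], "rot": [[ax, ay, az], ...], "jaw": [jaw, ...]}. A call has 1 to 20 rows; each row is the pose to reach, as a shift and turn from the pose measured when the call began; what a row does not reach only later rows make up. The controller multiplies each number of a shift by 100 mm and each number of a turn by 60 degrees. A row lasts 1/10 s, in which the tool goes at most 50 mm and 8.59 degrees, less where a joint would pass 70% of its speed; a pose out of reach is approached as far as the arm can. A call with a number of a shift or a turn outside -1 to 1 is refused whole. A call with a gripper value outside its range is refused whole. The fingers move at their own pace and stop on an object; FORCE is the grip in N (left out, the last holds). Time passes only in rows, so rows that repeat a pose let the fingers close. It gives the time, the measured TCP pose, the force and the opening at its end, in the units of the state.
- r.read_state(): the state, without advancing time (a new reading comes with each control period).
- eyes.camera(name): name is "scene" or "top"; returns the picture (384x512x3 uint8, blue, green, red); there is no depth.
- eyes.calibration(name): a dict with "fx", "fy", "cx", "cy" (pixels), "R" (3x3) and "t" (3): a world point X has camera coordinates R X + t. Camera axes: x right, y down, z forward; pixel columns grow to the right and rows downward; lengths in m; the calibration is good to about 2 mm. A picture is of the moment at which its call begins. calibration takes no time and is no camera call.
- r.close_job(): hands the job in, once; it reports no verdict.
The state is a dict: "time": time; "joint_positions": joint angles; "joint_vel": joint speeds; "joint_torque": joint torques, N m; "ee_pos": TCP position; "eef_rot": TCP orientation; "ft_force": force on the tool from outside, world axes, zero at the start; "torque": the same for the moment, N m; "width": finger opening in m.
Only numpy, scipy, OpenCV 4.12 (cv2) and the standard library are available. Lean on these libraries where they do the work, as an engineer would, in place of code of your own. Each camera call takes 0.05 s, during which the arm holds its last target. There are 200 camera calls.

TASK

The green-topped caddy has six bays hidden under identical stiff-hinged dust flaps; four already hold a short can just below the flap and two are empty. Find the two empty bays by feel and push one tube, cap up, through the flap of each until it stands on the bay's floor, then let go. Do not force a flap that will not give, and leave the tape roll and the sanding block where they are.

Things in the scene. Friction and masses are not known exactly. Their poses are not given: they have to be found in the camera images.
- caddy: plywood block with a green deck and dark steel corners, 148 (x) x 195 (y) x 66 mm high, fixed to the bench. Origin at the centre of its underside, z up. Six bays under pale aluminium flaps, in 2 rows along x (pitch 74) and 3 columns along y (pitch 62): bay centres at x = -37, +37 and y = +62, 0, -62 mm. Which two bays are empty differs each time and cannot be seen.
- bay1 (a point): point at deck height (66 mm above the bench) where a tube's axis should enter the bay in the near (-x) row, column y = +62 mm; 2 mm to +x of the bay's centre, to leave room for the open flap; axes as the caddy's. All bays are 46 (x) by 43 (y) mm, floor 61 mm below the deck (5 mm above the bench).
- bay2 (a point): point at deck height (66 mm above the bench) where a tube's axis should enter the bay in the near (-x) row, column y = +0 mm; 2 mm to +x of the bay's centre, to leave room for the open flap; axes as the caddy's. All flaps are 3 mm thick, 2 mm below the deck, hinged at the bay's -x edge; pushed open, one hangs against the -x wall and takes 3 to 4 mm of the bay.
- bay3 (a point): point at deck height (66 mm above the bench) where a tube's axis should enter the bay in the near (-x) row, column y = -62 mm; 2 mm to +x of the bay's centre, to leave room for the open flap; axes as the caddy's. All flaps have stiff (friction) hinges without springs and stay where they are pushed: over an empty bay one gives way to about 3 to 6 N from a tube pushed straight down, over a can it stops within 8 mm below the deck.
- bay4 (a point): point at deck height (66 mm above the bench) where a tube's axis should enter the bay in the far (+x) row, column y = +62 mm; 2 mm to +x of the bay's centre, to leave room for the open flap; axes as the caddy's.
- bay5 (a point): point at deck height (66 mm above the bench) where a tube's axis should enter the bay in the far (+x) row, column y = +0 mm; 2 mm to +x of the bay's centre, to leave room for the open flap; axes as the caddy's.
- bay6 (a point): point at deck height (66 mm above the bench) where a tube's axis should enter the bay in the far (+x) row, column y = -62 mm; 2 mm to +x of the bay's centre, to leave room for the open flap; axes as the caddy's.
- tube_a: upright grey-looking tube with yellow bands and a black cap, 121 mm tall, body 37 mm and cap 38 mm in diameter (the cap is the top 29 mm), about 85 g, loose. Origin at the centre of its base, z up to the cap. In an empty bay its top stands 60 mm above the deck.
- tube_b: second tube, identical to tube_a
- blue_tape: bystander: roll of blue tape lying flat, 69 mm across, 25 mm high; origin at the centre of its underside
- sanding: bystander: brown wooden sanding block, 48 x 120 x 36 mm, long side along its y; origin at the centre of its underside
There are look-alikes about, which are no part of the job. What is shaped like the tube_b but blue or turquoise is not meant.

How it is judged:
By the outcome, as a careful person would: the job done as asked, in the order asked, and still so for the second after the job is handed in, with the robot touching nothing.
It also fails if it takes over 72 s, if anything falls off the work surface, if the arm or the gripper's body presses on something with over 40 N, if the wrist force passes 120 N, or if a joint passes its speed limit or range.

## Working session

There is one attempt and no reset: what is moved stays moved. The work goes in short steps, Python scripts to look and compute and a shell command to move; the robot and the scene stay as the last step left them, time stands still between calls to the robot, and variables do not carry over. Pictures are saved under pics/ and viewed, about 8 in all and at most 12, crops included, and the job is handed in when it is done.

```bash
ls; mkdir -p pics; python3 - <<'E'
from bench import r, eyes
import cv2
for n in("scene","top"):
    cv2.imwrite(f"pics/{n}0.png",eyes.camera(n)); c=eyes.calibration(n); print(n,c)
s=r.read_state(); print({k:s[k] for k in("time","ee_pos","eef_rot","ft_force","width")})
E
```

```text
pics
scene {'fx': 383.34319740233667, 'fy': 383.34319740233667, 'cx': 256.9190647833736, 'cy': 185.721972197719, 'R': array([[ 0.83369793, -0.5522123 ,  0.00305459],
       [-0.23987976, -0.36712773, -0.89870737],
       [ 0.49739869,  0.74851774, -0.43853818]]), 't': array([-0.45195969,  0.21349189,  0.82338394])}
top {'fx': 349.20831382770336, 'fy': 349.20831382770336, 'cx': 265.38440011895307, 'cy': 194.09352474929588, 'R': array([[-0.00414232, -0.99998817,  0.00255071],
       [-0.9862736 ,  0.00366443, -0.16507865],
       [ 0.16506735, -0.0031995 , -0.98627711]]), 't': array([-0.00783232,  0.55915736,  1.05352301])}
{'time': 0.1, 'ee_pos': array([0.26649011, 0.56490533, 0.19753978]), 'eef_rot': array([ 2.18610915e-01,  9.75811896e-01, -6.30639042e-04, -1.20268178e-04]), 'ft_force': array([0.35596997, 0.24348981, 0.2340853 ]), 'width': 0.08715999232277113}
```

View pics/scene0.png

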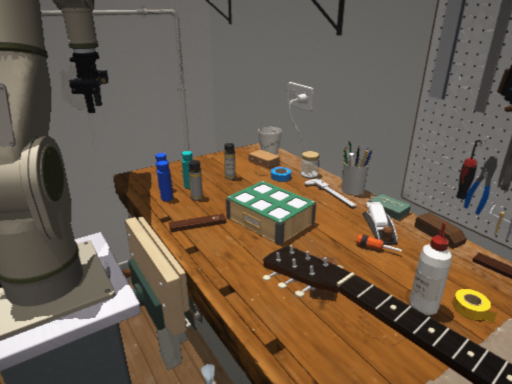

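View pics/top0.png

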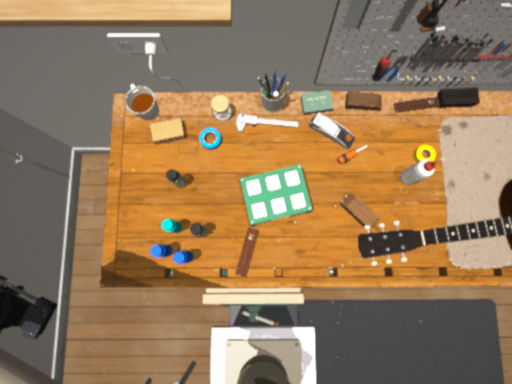

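The top view shows the caddy centred near (276,194), with grey tubes at about (176,179) and (198,230). The turquoise tube is at (170,226) and the blue ones at (160,251) and (182,257). The tape is at (210,138). I'll measure positions next.

```bash
cat > h.py <<'E'
import numpy as np, cv2
from bench import r, eyes
def ray(n,u,v,z):
    c=eyes.calibration(n); R,t=np.array(c["R"]),np.array(c["t"])
    d=R.T@np.array([(u-c["cx"])/c["fx"],(v-c["cy"])/c["fy"],1]); o=-R.T@t
    return o+d*(z-o[2])/d[2]
def proj(n,X):
    c=eyes.calibration(n); p=np.array(c["R"])@np.array(X)+np.array(c["t"])
    return np.array([c["fx"]*p[0]/p[2]+c["cx"],c["fy"]*p[1]/p[2]+c["cy"]])
E
python3 - <<'E'
from h import *
im=cv2.imread("pics/top0.png"); h=cv2.cvtColor(im,cv2.COLOR_BGR2HSV)
m=cv2.inRange(h,(55,60,50),(90,255,255)); m[:, :230]=0;m[:160]=0;m[235:]=0;m[:,320:]=0
cs,_=cv2.findContours(m,cv2.RETR_EXTERNAL,cv2.CHAIN_APPROX_NONE); c=max(cs,key=cv2.contourArea)
P=np.array([ray("top",u,v,.066)[:2] for u,v in c[:,0]],np.float32)
print("deck",cv2.minAreaRect(P))
# flaps
w=cv2.inRange(h,(0,0,170),(180,70,255)); f=np.zeros_like(m); cv2.fillPoly(f,[c],255); w&=f
n,l,st,ce=cv2.connectedComponentsWithStats(w)
for i in range(1,n):
    if st[i,4]>60: print("flap",ce[i],st[i,4],ray("top",*ce[i],.064))
a=cv2.resize(im[150:280,140:330],None,fx=4,fy=4,interpolation=cv2.INTER_CUBIC); cv2.imwrite("pics/t1.png",a)
s=cv2.imread("pics/scene0.png"); cv2.imwrite("pics/s1.png",cv2.resize(s[130:250,140:330],None,fx=4,fy=4,interpolation=cv2.INTER_CUBIC))
E
```

```text
deck ((0.5561754703521729, -0.042037367820739746), (0.1484925001859665, 0.19395235180854797), 13.144911766052246)
flap [291.94396552 177.76724138] 232 [ 0.6075975  -0.09316422  0.064     ]
flap [272.64757709 182.27312775] 227 [ 0.59346202 -0.03276678  0.064     ]
flap [253.28448276 186.7887931 ] 232 [0.57936167 0.02755894 0.064     ]
flap [297.80334728 200.61087866] 239 [ 0.53539802 -0.11006981  0.064     ]
flap [278.23404255 205.20425532] 235 [ 0.52131244 -0.04944462  0.064     ]
flap [258.82773109 209.75630252] 238 [0.50741847 0.01039675 0.064     ]
```

View pics/t1.png

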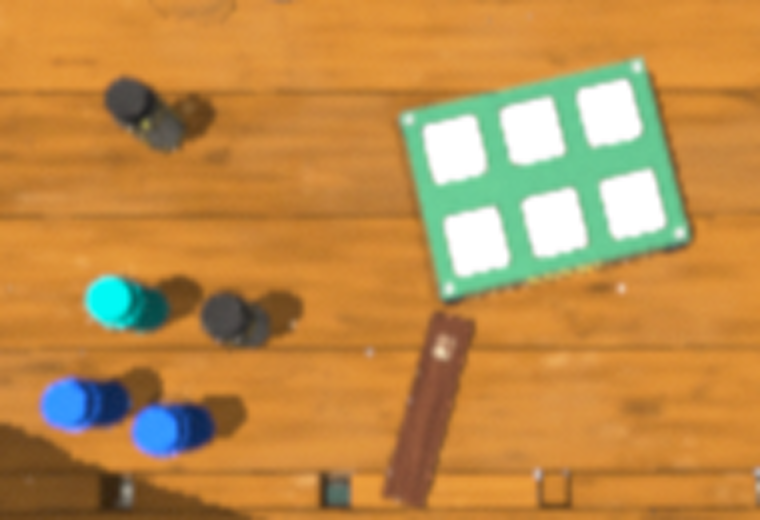

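View pics/s1.png

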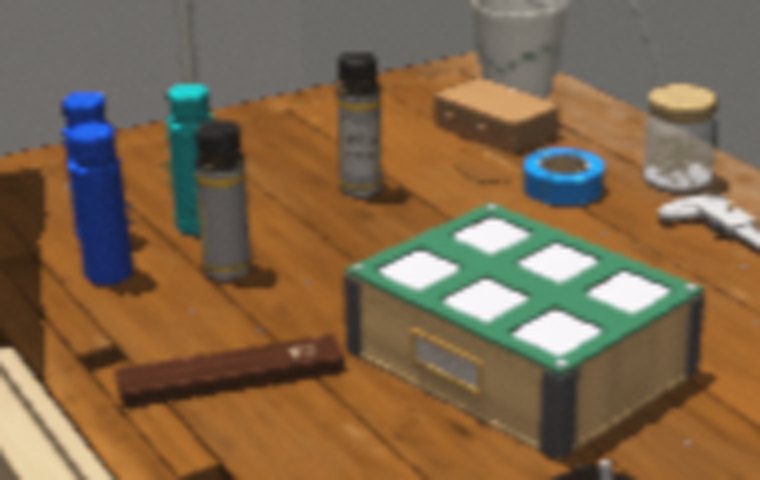

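```bash
cat >> h.py <<'E'
CAD=np.array([.5568,-.0416]); YAW=np.radians(13.2)
Rz=np.array([[np.cos(YAW),-np.sin(YAW)],[np.sin(YAW),np.cos(YAW)]])
bays={i+1:CAD+Rz@np.array([(-.035,.039)[i//3],(.062,0,-.062)[i%3]]) for i in range(6)}
def tri(pt,ps):
    L=[]
    for n,p in(("top",pt),("scene",ps)):
        a=ray(n,*p,0.);b=ray(n,*p,.2);d=(b-a)/np.linalg.norm(b-a);L.append((a,np.eye(3)-np.outer(d,d)))
    return np.linalg.solve(sum(P for _,P in L),sum(P@a for a,P in L))
E
python3 - <<'E'
from h import *
o=lambda x,y,X,Y:((x+.5)/4-.5+X,(y+.5)/4-.5+Y)
for n,t,s,b in(("near",(226,314),(222,131),(227,272)),("far",(129,98),(357,62),(361,188))):
    pt=o(*t,140,150);ps=o(*s,140,130);pb=o(*b,140,130)
    print(n,"tri",tri(pt,ps),"top@.121",ray("top",*pt,.121),"scene@.121",ray("scene",*ps,.121),"base",ray("scene",*pb,0.))
im=cv2.imread("pics/scene0.png"); h=cv2.cvtColor(im,cv2.COLOR_BGR2HSV)
w=cv2.inRange(h,(0,0,190),(180,50,255));w[:175]=0;w[230:]=0;w[:,:235]=0;w[:,305:]=0
n,l,st,ce=cv2.connectedComponentsWithStats(w); Q=[]
for i in range(1,n):
    if st[i,4]>60: Q.append(ray("scene",*ce[i],.064)); print(Q[-1],st[i,4])
print(np.mean(Q,0)); print(bays)
im=cv2.imread("pics/top0.png"); h=cv2.cvtColor(im,cv2.COLOR_BGR2HSV)
for lo,hi,z in(((98,120,120),(112,255,255),.025),((112,120,120),(125,255,255),.121),((80,120,120),(95,255,255),.121)):
    w=cv2.inRange(h,lo,hi);n,l,st,ce=cv2.connectedComponentsWithStats(w)
    for i in range(1,n):
        if st[i,4]>60: print(lo[0],ce[i].round(),ray("top",*ce[i],z).round(3))
s=r.read_state();from scipy.spatial.transform import Rotation as Ro
print(Ro.from_quat(s["eef_rot"]).as_matrix().round(3),s["time"])
E
```

```text
near tri [0.44818795 0.19120622 0.11694336] top@.121 [0.44784401 0.19044329 0.121     ] scene@.121 [0.44426251 0.18209912 0.121     ] base [0.44380694 0.19112822 0.        ]
far tri [0.60819933 0.26835666 0.11601067] top@.121 [0.60760561 0.26674218 0.121     ] scene@.121 [0.60089951 0.25650269 0.121     ] base [0.6084472  0.26980093 0.        ]
[0.57756572 0.02503225 0.064     ] 95
[ 0.59184823 -0.03523873  0.064     ] 106
[0.50578816 0.00883789 0.064     ] 108
[ 0.60539971 -0.09498355  0.064     ] 113
[ 0.51968775 -0.05185342  0.064     ] 122
[ 0.53419297 -0.11254314  0.064     ] 136
[ 0.55574709 -0.04345812  0.064     ]
{1: array([0.50856698, 0.01076961]), 2: array([ 0.52272474, -0.04959228]), 3: array([ 0.53688249, -0.10995417]), 4: array([0.58061182, 0.02766758]), 5: array([ 0.59476958, -0.03269432]), 6: array([ 0.60892733, -0.09305621])}
98 [158. 251.] [0.385 0.327 0.025]
98 [180. 257.] [0.365 0.256 0.025]
80 [210. 138.] [0.72  0.157 0.121]
80 [168. 225.] [0.457 0.272 0.121]
[[-0.904  0.427 -0.001]
 [ 0.427  0.904 -0.001]
 [-0.    -0.001 -1.   ]] 0.1
```

Near tube is at about (0.446, 0.190), far tube at about (0.608, 0.268) and the caddy at about (0.5566, -0.042), yaw 13.2°. I'm moving over the near tube with the jaw along the caddy's y. I'll centre it with one light squeeze, then regrasp at 90°.

```bash
for i in 1 2 3 4; do :; done
python3 -m inch '{"translation":[[0.45,-0.94,0],[0.45,-0.94,0],[0.45,-0.94,0]],"rot":[[0,0,0.16],[0,0,0.16],[0,0,0.16]],"jaw":[87,87,87]}' 3
python3 -m inch '{"translation":[[0.45,-0.94,0],[0.45,-0.94,0],[0.45,-0.94,0]],"rot":[[0,0,0.16],[0,0,0.16],[0,0,0.16]],"jaw":[87,87,87]}'
python3 -m inch '{"translation":[[0.45,-0.94,0],[0.45,-0.94,0],[0.45,-0.94,0]],"rot":[[0,0,0.16],[0,0,0.16],[0,0,0.16]],"jaw":[87,87,87]}'
python3 -m inch '{"translation":[[0.45,-0.94,0],[0.45,-0.94,0],[0.45,-0.94,0],[0.45,-0.94,0]],"rot":[[0,0,0.16],[0,0,0.16],[0,0,0.16],[0,0,0.16]],"jaw":[87,87,87,87]}'
python3 - <<'E'
from h import *
from scipy.spatial.transform import Rotation as Ro
s=r.read_state();M=Ro.from_quat(s["eef_rot"]).as_matrix()
print(s["ee_pos"],np.degrees(np.arctan2(M[1,1],M[0,1])),s["joint_positions"])
cv2.imwrite("pics/t2.png",cv2.resize(eyes.camera("scene")[80:230,100:300],None,fx=4,fy=4))
E
```

```text
time: 0.4
ee_pos: [0.3159, 0.4652, 0.1974]
eef_rot: [0.14, 0.99, -0.002, 0.001]
ft_force: [0.3, 1.3, 0.0]
width: 0.0871
time: 0.7
ee_pos: [0.3639, 0.3663, 0.1973]
eef_rot: [0.059, 0.998, -0.003, 0.001]
ft_force: [-0.1, -0.2, 0.1]
width: 0.087
time: 1.0
ee_pos: [0.4111, 0.2677, 0.1974]
eef_rot: [-0.022, 1.0, -0.003, 0.002]
ft_force: [0.5, 0.8, -0.2]
width: 0.0872
time: 1.4
ee_pos: [0.457, 0.1716, 0.1973]
eef_rot: [-0.103, 0.995, -0.003, 0.002]
ft_force: [-0.3, 0.7, -0.1]
width: 0.0868
[0.45703726 0.17163773 0.197323  ] 101.78808739959418 [-0.6496133   0.02142592  0.19481945  1.82528726  0.00305619  1.29318913
  1.320873  ]
```

View pics/t2.png

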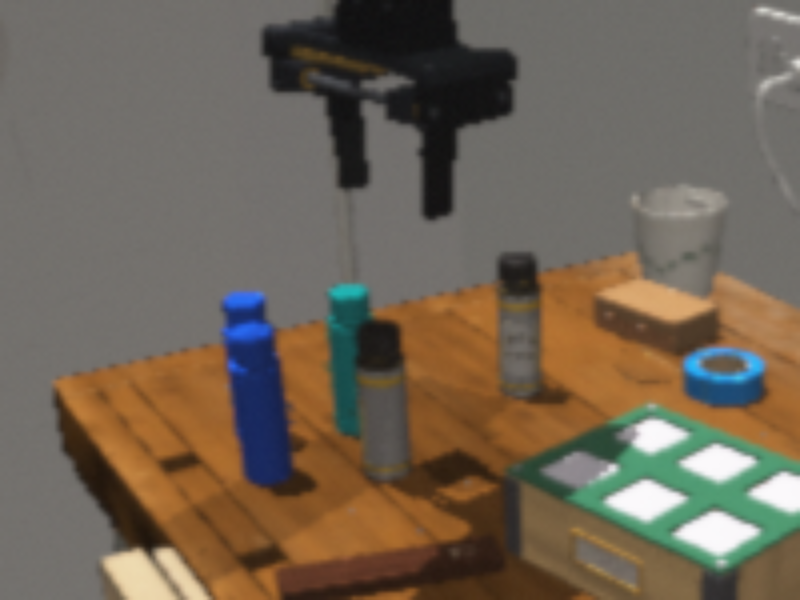

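The tool is about 20 mm short of the near tube's axis and clear above it. Next I correct, descend, and close lightly.

```bash
python3 -m inch '{"translation":[[-0.11,0.19,0],[-0.11,0.19,-0.3],[-0.11,0.19,-0.7],[-0.11,0.19,-1.0],[-0.11,0.19,-1.0],[-0.11,0.19,-1.0],[-0.11,0.19,-1.0],[-0.11,0.19,-1.0],[-0.11,0.19,-1.0],[-0.11,0.19,-1.0],[-0.11,0.19,-1.0],[-0.11,0.19,-1.0]],"rot":[[0,0,0.024],[0,0,0.024],[0,0,0.024],[0,0,0.024],[0,0,0.024],[0,0,0.024],[0,0,0.024],[0,0,0.024],[0,0,0.024],[0,0,0.024],[0,0,0.024],[0,0,0.024]],"jaw":[87,87,87,87,87,60,50,44,40,36,34,34]}' 3
python3 - <<'E'
from h import *
a=eyes.camera("scene")[80:230,100:300]; b=eyes.camera("top")[150:280,120:320]
a=cv2.resize(a,(533,400));b=cv2.resize(b,(533,400)); cv2.imwrite("pics/g1.png",cv2.resize(np.vstack([a,b]),(400,600)))
E
```

```text
time: 2.65
ee_pos: [0.4452, 0.1927, 0.0974]
eef_rot: [-0.116, 0.993, -0.003, 0.002]
ft_force: [0.3, 0.2, 0.3]
width: 0.0398
```

View pics/g1.png

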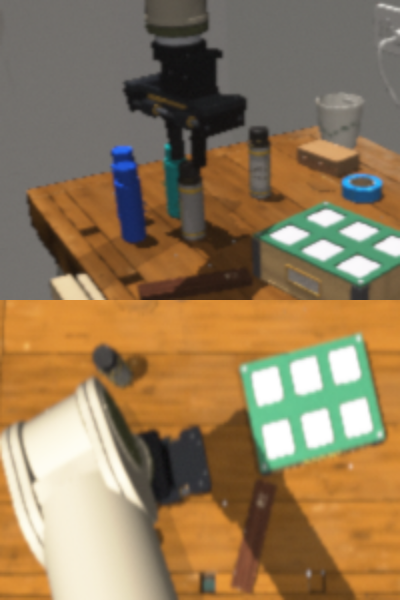

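```bash
python3 -m inch '{"translation":[[0,0,0],[0,0,0],[0,0,0],[0,0,0],[0,0,0],[0,0,0],[0,0,0]],"rot":[[0,0,0],[0,0,0],[0,0,0],[0,0,0],[0,0,0],[0,0,0],[0,0,0]],"jaw":[34,34,34,60,80,87,87]}' 3
python3 -m inch '{"translation":[[0,0,0],[0,0,0],[0,0,0],[0,0,0],[0,0,0],[0,0,0]],"rot":[[0,0,-0.75],[0,0,-0.75],[0,0,-0.75],[0,0,-0.75],[0,0,-0.75],[0,0,-0.75]],"jaw":[87,87,87,87,87,87]}'
python3 -m inch '{"translation":[[0,0,0],[0,0,0],[0,0,0],[0,0,0],[0,0,0],[0,0,0],[0,0,0]],"rot":[[0,0,-0.75],[0,0,-0.75],[0,0,-0.75],[0,0,-0.75],[0,0,-0.75],[0,0,-0.75],[0,0,-0.75]],"jaw":[87,87,87,87,87,87,87]}'
python3 - <<'E'
from h import *
from scipy.spatial.transform import Rotation as Ro
s=r.read_state();M=Ro.from_quat(s["eef_rot"]).as_matrix()
print(s["ee_pos"],np.degrees(np.arctan2(M[1,1],M[0,1])),M[:,2],s["joint_positions"])
E
```

```text
time: 3.45
ee_pos: [0.4452, 0.1926, 0.0973]
eef_rot: [-0.117, 0.993, -0.003, 0.002]
ft_force: [0.1, 0.4, -0.3]
width: 0.0581
time: 4.05
ee_pos: [0.4452, 0.1927, 0.0973]
eef_rot: [0.275, 0.961, -0.003, 0.001]
ft_force: [-0.2, 0.2, 0.7]
width: 0.0866
time: 4.75
ee_pos: [0.4452, 0.1927, 0.0973]
eef_rot: [0.622, 0.783, -0.003, -0.0]
ft_force: [0.7, 0.1, 0.5]
width: 0.0869
[0.44518074 0.1926832  0.09726625] 13.033886975729585 [-0.00480861 -0.00468512 -0.99997746] [-0.75134734  0.11172723  0.26317284  1.95457148 -0.03067504  1.08575423
 -0.24776044]
```

```bash
python3 -m inch '{"translation":[[0,0,0],[0,0,0],[0,0,0],[0,0,0],[0,0,0],[0,0,0],[0,0,0],[0,0,0],[0,0,0],[0,0,0]],"rot":[[0.0045,-0.0045,0.003],[0.0045,-0.0045,0.003],[0.0045,-0.0045,0.003],[0.0045,-0.0045,0.003],[0.0045,-0.0045,0.003],[0.0045,-0.0045,0.003],[0.0045,-0.0045,0.003],[0.0045,-0.0045,0.003],[0.0045,-0.0045,0.003],[0.0045,-0.0045,0.003]],"jaw":[60,50,44,40,36,34,34,34,34,34]}' 5
python3 -m inch '{"translation":[[0,0,0],[0,0,0],[0,0,0],[0,0,0.3],[0,0,0.6],[0,0,0.9],[0,0,0.9],[0,0,0.9]],"rot":[[0,0,0],[0,0,0],[0,0,0],[0,0,0],[0,0,0],[0,0,0],[0,0,0],[0,0,0]],"jaw":[30,30,30,30,30,30,30,30]}' 25
python3 - <<'E'
from h import *
from scipy.spatial.transform import Rotation as Ro
s=r.read_state();M=Ro.from_quat(s["eef_rot"]).as_matrix()
print(s["ee_pos"],np.degrees(np.arctan2(M[1,1],M[0,1])),M[:,2])
print(bays)
E
```

```text
time: 5.75
ee_pos: [0.4452, 0.1927, 0.0973]
eef_rot: [0.621, 0.784, -0.0, -0.0]
ft_force: [-0.5, -0.3, -0.0]
width: 0.0343
time: 6.55
ee_pos: [0.4454, 0.1928, 0.1876]
eef_rot: [0.621, 0.784, 0.001, 0.0]
ft_force: [0.3, -0.3, -0.7]
width: 0.0297
[0.44541517 0.19284948 0.18755298] 13.21564320359168 [ 8.01105921e-04  7.60993851e-04 -9.99999390e-01]
{1: array([0.50856698, 0.01076961]), 2: array([ 0.52272474, -0.04959228]), 3: array([ 0.53688249, -0.10995417]), 4: array([0.58061182, 0.02766758]), 5: array([ 0.59476958, -0.03269432]), 6: array([ 0.60892733, -0.09305621])}
```

The width of 29.7 mm means the grasp missed, so I'm looking again.

```bash
python3 - <<'E'
from h import *
a=eyes.camera("scene"); b=eyes.camera("top"); cv2.imwrite("pics/s3.png",a); cv2.imwrite("pics/t3.png",b)
a=cv2.resize(a[80:220,130:290],None,fx=2.5,fy=2.5,interpolation=cv2.INTER_CUBIC);b=cv2.resize(b[150:280,140:300],(400,325),interpolation=cv2.INTER_CUBIC)
cv2.imwrite("pics/g2.png",np.hstack([a,np.vstack([b,np.zeros((25,400,3),np.uint8)])]))
s=r.read_state(); print(proj("scene",s["ee_pos"]),proj("top",s["ee_pos"]))
E
```

```text
[192.18001163 140.27081574] [190.68706882 227.64016957]
```

View pics/g2.png

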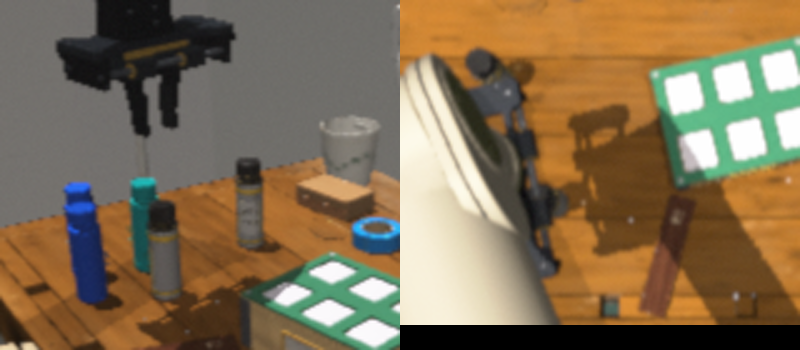

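```bash
python3 - <<'E'
from h import *
s=r.read_state(); p=s["ee_pos"]; j=np.array([np.cos(YAW),np.sin(YAW),0]); k=np.array([-j[1],j[0],0])
pts=[(p+[0,0,-.011]+sg*.015*j,(0,0,255)) for sg in(-1,1)]+[(p+[0,0,.059]+sg*.095*j+q*.0375*k,(0,255,0)) for sg in(-1,1) for q in(-1,1)]
pts+=[(np.array([.446,.1905,z]),(255,0,255)) for z in(0,.121)]
out=[]
for n,f,(x,y) in(("scene","pics/s3.png",(130,80)),("top","pics/t3.png",(140,150))):
    a=cv2.resize(cv2.imread(f)[y:y+140,x:x+160],None,fx=2.5,fy=2.5,interpolation=cv2.INTER_CUBIC)
    for X,c in pts:
        u,v=(proj(n,X)-[x,y]+.5)*2.5; cv2.circle(a,(int(u),int(v)),3,c,-1)
    out.append(a)
cv2.imwrite("pics/g3.png",np.hstack(out))
E
```

```text
(no output)
```

View pics/g3.png

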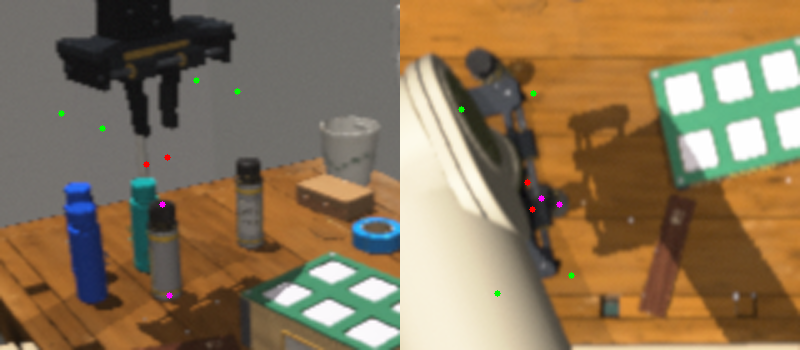

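The tube overlay fits, but in the scene view the gripper appears about 12 px above where its reported pose projects. I'll check this against the starting pictures, where both cameras see the fingers.

```bash
python3 - <<'E'
from h import *
p=np.array([.2665,.5649,.1975]); y=np.radians(64.7); j=np.array([np.cos(y),np.sin(y),0])
k=np.array([-j[1],j[0],0])
pts=[(p+[0,0,-.011]+sg*.0435*j,(0,0,255)) for sg in(-1,1)]+[(p+[0,0,.059]+sg*.095*j+q*.0375*k,(0,255,0)) for sg in(-1,1) for q in(-1,1)]
out=[]
for n,(x,yy) in(("scene",(50,40)),("top",(0,270))):
    a=cv2.resize(cv2.imread(f"pics/{n}0.png")[yy:yy+80,x:x+80],None,fx=5,fy=5,interpolation=cv2.INTER_CUBIC)
    a=cv2.convertScaleAbs(a,alpha=2.2,beta=10)
    for X,c in pts:
        u,v=(proj(n,X)-[x,yy]+.5)*5; print(n,u,v); cv2.circle(a,(int(u),int(v)),3,c,-1)
    out.append(a)
cv2.imwrite("pics/g4.png",np.hstack(out))
E
```

```text
scene 222.2547453082224 416.5011369975815
scene 251.60606395398602 380.48782379755835
scene 245.2549790189805 328.4042407288987
scene 117.81864616360167 332.3987600935727
scene 305.5446628560054 261.89320930031556
scene 194.54274367065693 264.9051644477995
top 303.59097870199673 172.0292727154768
top 159.75832334967748 99.04943567569973
top 352.1679284707358 166.87392147076508
top 272.09707839029903 315.08996369067063
top 15.305586253539332 -3.599890244874757
top -68.05595219460173 140.07483289603414
```

View pics/g4.png

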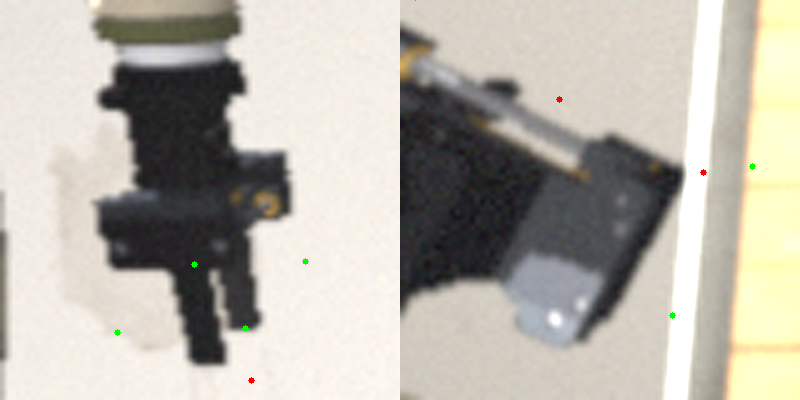

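The fingers and body sit about 40 mm higher than the reported pose in both views. That means the reported z reads roughly 40 mm low, which also explains closing above the cap. I'll descend further in guarded steps and use differences in z relative to the grasp.

```bash
python3 -m inch '{"translation":[[0,0,0],[0,0,0],[0,0,0],[0,0,0],[0,0,-0.3],[0,0,-0.6],[0,0,-0.9],[0,0,-0.9]],"rot":[[0,0,0],[0,0,0],[0,0,0],[0,0,0],[0,0,0],[0,0,0],[0,0,0],[0,0,0]],"jaw":[87,87,87,87,87,87,87,87]}' 3
python3 -m inch '{"translation":[[0,0,-0.07],[0,0,-0.14],[0,0,-0.2],[0,0,-0.2]],"rot":[[0,0,0],[0,0,0],[0,0,0],[0,0,0]],"jaw":[87,87,87,87]}' 3
python3 -m inch '{"translation":[[0,0,-0.07],[0,0,-0.14],[0,0,-0.2],[0,0,-0.2]],"rot":[[0,0,0],[0,0,0],[0,0,0],[0,0,0]],"jaw":[87,87,87,87]}' 3
python3 -m inch '{"translation":[[0,0,0],[0,0,0],[0,0,0],[0,0,0],[0,0,0],[0,0,0],[0,0,0],[0,0,0],[0,0,0],[0,0,0]],"rot":[[0,0,0],[0,0,0],[0,0,0],[0,0,0],[0,0,0],[0,0,0],[0,0,0],[0,0,0],[0,0,0],[0,0,0]],"jaw":[60,50,44,40,36,34,34,34,34,34]}' 3
python3 - <<'E'
from h import *
a=eyes.camera("scene"); cv2.imwrite("pics/s4.png",a)
cv2.imwrite("pics/g5.png",cv2.resize(a[100:220,130:290],None,fx=4,fy=4,interpolation=cv2.INTER_CUBIC))
E
```

```text
time: 7.45
ee_pos: [0.4424, 0.1911, 0.093]
eef_rot: [0.621, 0.784, -0.004, -0.001]
ft_force: [0.1, 0.5, 0.0]
width: 0.0836
time: 7.85
ee_pos: [0.4423, 0.1911, 0.0728]
eef_rot: [0.621, 0.784, -0.004, -0.001]
ft_force: [0.0, -0.3, 0.2]
width: 0.0867
time: 8.25
ee_pos: [0.4417, 0.1908, 0.0518]
eef_rot: [0.621, 0.784, -0.005, -0.002]
ft_force: [-0.8, 0.6, -0.1]
width: 0.0869
time: 9.25
ee_pos: [0.4417, 0.1908, 0.0518]
eef_rot: [0.621, 0.784, -0.005, -0.001]
ft_force: [0.3, -0.2, 0.1]
width: 0.0377
```

View pics/g5.png

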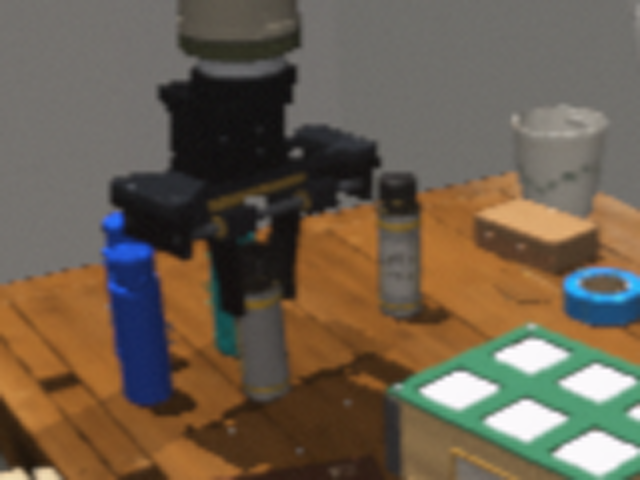

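The fingers hold the cap at 37.7 mm, as expected. Next I centre in the other direction: open, turn +90°, light squeeze, open, turn back.

```bash
cat > st.py <<'E'
from h import *
from scipy.spatial.transform import Rotation as Ro
s=r.read_state();M=Ro.from_quat(s["eef_rot"]).as_matrix();z=M[:,2]
a=np.degrees(np.arctan2(M[1,1],M[0,1]))
print("t",round(s["time"],2),"p",s["ee_pos"].round(4),"jaw",a.round(2),"levelling rot units",(-z[1]/1.047).round(4),(z[0]/1.047).round(4),"F",s["ft_force"].round(1),"w",round(s["width"],4))
E
python3 -m inch '{"translation":[[0,0,0],[0,0,0],[0,0,0],[0,0,0]],"rot":[[0,0,0],[0,0,0],[0,0,0],[0,0,0]],"jaw":[60,87,87,87]}' 3
python3 -m inch '{"translation":[[0,0,0],[0,0,0],[0,0,0],[0,0,0],[0,0,0],[0,0,0]],"rot":[[0,0,0.75],[0,0,0.75],[0,0,0.75],[0,0,0.75],[0,0,0.75],[0,0,0.75]],"jaw":[87,87,87,87,87,87]}'
python3 -m inch '{"translation":[[0,0,0],[0,0,0],[0,0,0],[0,0,0],[0,0,0],[0,0,0],[0,0,0]],"rot":[[0,0,0.75],[0,0,0.75],[0,0,0.75],[0,0,0.75],[0,0,0.75],[0,0,0.75],[0,0,0.75]],"jaw":[87,87,87,87,87,87,87]}' | tail -4
python3 st.py
```

```text
time: 9.7
ee_pos: [0.4417, 0.1908, 0.0518]
eef_rot: [0.621, 0.784, -0.005, -0.002]
ft_force: [-0.9, 0.9, 0.5]
width: 0.0622
time: 10.3
ee_pos: [0.4416, 0.1908, 0.0518]
eef_rot: [0.271, 0.963, -0.005, 0.0]
ft_force: [0.3, 0.1, -0.8]
width: 0.0866
ee_pos: [0.4416, 0.1907, 0.0518]
eef_rot: [-0.118, 0.993, -0.004, 0.002]
ft_force: [1.1, 0.3, -0.1]
width: 0.0871
t 11.0 p [0.4416 0.1907 0.0518] jaw 103.57 levelling rot units 0.0078 0.0051 F [ 1.1  0.3 -0.1] w 0.0871
```

```bash
python3 -m inch '{"translation":[[0,0,0],[0,0,0],[0,0,0],[0,0,0],[0,0,0],[0,0,0],[0,0,0],[0,0,0],[0,0,0],[0,0,0],[0,0,0]],"rot":[[0.0078,0.005,0],[0.0078,0.005,0],[0.0078,0.005,0],[0.0078,0.005,0],[0.0078,0.005,0],[0.0078,0.005,0],[0.0078,0.005,0],[0.0078,0.005,0],[0.0078,0.005,0],[0.0078,0.005,0],[0.0078,0.005,0]],"jaw":[87,60,50,44,40,36,34,34,34,34,34]}' 3 | tail -1
python3 -m inch '{"translation":[[0,0,0],[0,0,0],[0,0,0],[0,0,0]],"rot":[[0,0,0],[0,0,0],[0,0,0],[0,0,0]],"jaw":[60,87,87,87]}' 3 | tail -1
python3 -m inch '{"translation":[[0,0,0],[0,0,0],[0,0,0],[0,0,0],[0,0,0],[0,0,0]],"rot":[[0,0,-0.75],[0,0,-0.75],[0,0,-0.75],[0,0,-0.75],[0,0,-0.75],[0,0,-0.75]],"jaw":[87,87,87,87,87,87]}' | tail -1
python3 -m inch '{"translation":[[0,0,0],[0,0,0],[0,0,0],[0,0,0],[0,0,0],[0,0,0],[0,0,0]],"rot":[[0,0,-0.755],[0,0,-0.755],[0,0,-0.755],[0,0,-0.755],[0,0,-0.755],[0,0,-0.755],[0,0,-0.755]],"jaw":[87,87,87,87,87,87,87]}' | tail -1
python3 st.py
```

```text
width: 0.0366
width: 0.0613
width: 0.0864
width: 0.0872
t 13.8 p [0.4416 0.1907 0.0518] jaw 12.92 levelling rot units 0.0001 0.0001 F [-0.7  0.4  0.6] w 0.0872
```

```bash
python3 -m inch '{"translation":[[0,0,0],[0,0,0],[0,0,0],[0,0,0],[0,0,0],[0,0,0],[0,0,0],[0,0,0]],"rot":[[0,0,0.005],[0,0,0.005],[0,0,0.005],[0,0,0.005],[0,0,0.005],[0,0,0.005],[0,0,0.005],[0,0,0.005]],"jaw":[60,50,40,36,30,30,30,30]}' 25 | tail -1
python3 -m inch '{"translation":[[0,0,0],[0,0,0.3],[0,0,0.6],[0,0,0.9],[0,0,0.9]],"rot":[[0,0,0],[0,0,0],[0,0,0],[0,0,0],[0,0,0]],"jaw":[30,30,30,30,30]}'
python3 -m inch '{"translation":[[0.33,-0.9,0],[0.33,-0.9,0],[0.33,-0.9,0],[0.33,-0.9,0]],"rot":[[0,0,0],[0,0,0],[0,0,0],[0,0,0]],"jaw":[30,30,30,30]}' | tail -1
python3 -m inch '{"translation":[[0.33,-0.85,0],[0.33,-0.85,0],[0.33,-0.85,0],[0.33,-0.85,0]],"rot":[[0,0,0],[0,0,0],[0,0,0],[0,0,0]],"jaw":[30,30,30,30]}' | tail -1
python3 st.py
python3 - <<'E'
from h import *
a=eyes.camera("scene"); cv2.imwrite("pics/s5.png",a);b=eyes.camera("top"); cv2.imwrite("pics/t5.png",b)
cv2.imwrite("pics/g6.png",np.hstack([cv2.resize(a[100:240,200:320],(480,560),interpolation=cv2.INTER_CUBIC),cv2.resize(b[150:290,215:295],(320,560),interpolation=cv2.INTER_CUBIC)]))
E
```

```text
width: 0.0362
time: 15.1
ee_pos: [0.4436, 0.1918, 0.1455]
eef_rot: [0.621, 0.784, 0.003, 0.001]
ft_force: [-0.0, 0.7, -1.5]
width: 0.0363
width: 0.0365
width: 0.0365
t 15.9 p [0.5091 0.0164 0.1442] jaw 13.07 levelling rot units -0.003 0.003 F [-0.3  0.7 -2. ] w 0.0365
```

View pics/g6.png

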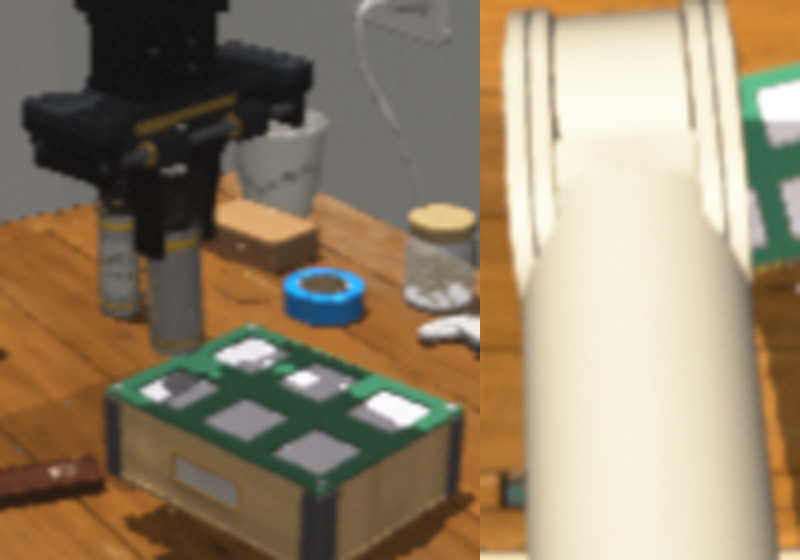

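The tube is held upright, with its base ellipse at about (244,185) in the scene view, in front of and above bay 1. I'll compare its axis with the reported pose.

```bash
python3 - <<'E'
from h import *
a=cv2.imread("pics/s5.png"); h=.0924
# tube edges per row (grey body between bands), brightness gradients
g=cv2.cvtColor(a,cv2.COLOR_BGR2HSV)
for v in(164,168,172,176,180):
    row=g[v,230:260,1].astype(int); print(v,row)
print("base",ray("scene",244.1,185.1,h))
for u,v in((243.6,185),(244.1,184.5),(244.1,186)): print(ray("scene",u,v,h))
p=np.array([.5091,.0164]); print(proj("scene",[*p,h]),proj("scene",[*p,h+.09]), "bottom edge",proj("scene",np.array([*p,h])-.0185*np.array([.55,.83,0])))
E
```

```text
164 [ 32  30  33  57  73 142 149  78  35  46  24  25  18  21  21  18  19  16
  24  64 159 181 182 183 181 172 163 157 151 146]
168 [ 27  34  34  56  85 153 140  82  50  32  22  24  21  21  21  18  19  19
  24  54 155 180 182 179 183 183 183 183 183 183]
172 [ 24  25  29  43  85 149 138  89  70  38  22  21  18  15  18  18  24  19
  20  40 136 173 177 178 174 176 173 173 171 175]
176 [113 130 139 125  91 117 123  84  62  37  21  21  21  18  21  24  21  22
  23  45 132 170 179 182 182 180 179 176 176 176]
180 [174 172 169 176 177 177 160 105  74  53  25  21  21  21  21  21  24  15
  22  36 108 166 176 177 180 178 179 177 177 173]
base [0.51497221 0.02351843 0.0924    ]
[0.51415066 0.02480886 0.0924    ]
[0.51697289 0.02674547 0.0924    ]
[0.51199522 0.01871661 0.0924    ]
[243.64635736 186.56578228] [243.23158036 155.86598778] bottom edge [243.4320494  189.58050827]
```

```bash
python3 - <<'E'
from h import *
for f,c,v0,P,h in(("scene0",(195,197,199),190,(.4455,.1907),0),("s4",(195,197,199),190,(.4416,.1907),0),("s5",(242,243,245),178,(.5091,.0164),.0924)):
    g=cv2.cvtColor(cv2.imread(f"pics/{f}.png"),cv2.COLOR_BGR2HSV)
    for u in c: print(f,u,g[v0:v0+16,u,1].astype(int))
    print(v0,"pred centre",proj("scene",[*P,h]),"bottom",proj("scene",np.array([*P,h])-.0185*np.array([.55,.83,0])))
E
```

```text
scene0 195 [ 25  28  20  20  20  26  66 148  74  39 123 182 188 182 180 185]
scene0 197 [ 23  21  26  23  21  29  77 138  70  47 135 186 187 187 184 184]
scene0 199 [ 26  22  22  28  25  40 119 113  54  85 155 183 186 187 187 184]
190 pred centre [196.93347942 197.53943247] bottom [196.08437941 200.35055943]
s4 195 [ 18  22  22  22  22  25  39 137  71  28  84 157 173 173 170 174]
s4 197 [ 22  22  22  16  22  25  74 135  70  37  99 173 178 180 176 171]
s4 199 [ 23  17  20  16  23  32 115 109  53  85 161 175 181 182 180 183]
190 pred centre [195.78421342 197.86120752] bottom [194.91743271 200.68155429]
s5 242 [ 18  23  21  24  21  23  32 104 137  62  55 102  77 118 118  64]
s5 243 [ 18  21  21  23  21  21  29  98 134  59  23  68 106 122 104  20]
s5 245 [ 21  18  21  18  24  24  35 112 121  53  25  96 121 118  76   3]
178 pred centre [243.64635736 186.56578228] bottom [243.4320494  189.58050827]
```

```bash
python3 - <<'E'
from h import *
A=cv2.imread("pics/scene0.png").astype(np.float32).mean(2);B=cv2.imread("pics/s4.png").astype(np.float32).mean(2)
def match(A,B,x,y,w,h,k=10):
    t=cv2.resize(A[y:y+h,x:x+w],None,fx=k,fy=k,interpolation=cv2.INTER_CUBIC)
    s=cv2.resize(B[y-4:y+h+4,x-4:x+w+4],None,fx=k,fy=k,interpolation=cv2.INTER_CUBIC)
    m=cv2.matchTemplate(s,t,cv2.TM_CCOEFF_NORMED);_,v,_,p=cv2.minMaxLoc(m);return v,p[0]/k-4,p[1]/k-4
print("tube s0->s4",match(A,B,187,178,19,24),"ref caddy",match(A,B,225,180,90,60))
# lower-band geometry: in s4 vs s5
def edges(f,v0,v1,u0,u1):
    g=cv2.cvtColor(cv2.imread(f),cv2.COLOR_BGR2HSV)[...,1].astype(float); o=[]
    for v in range(v0,v1):
        i=np.arange(u0,u1); w=g[v,u0:u1]<80; d=np.where(w)[0]
        L,R=d[0],d[-1]; f=lambda a,b:(g[v,u0+a]-80)/(g[v,u0+a]-g[v,u0+b])
        o.append([u0+L-1+f(L-1,L),u0+R+1-f(R+1,R)])
    return np.median(np.mean(o,1))
print("s0",edges("pics/scene0.png",182,193,184,210),"s4",edges("pics/s4.png",182,193,184,210),"s5",edges("pics/s5.png",164,176,233,258))
for P,z in(((.446,.1905),.03),((.4416,.1907),.03)): print(proj("scene",[*P,z]))
print(proj("scene",[.5091,.0164,.14]))
E
```

```text
tube s0->s4 (0.755527913570404, -0.3999999999999999, 0.0) ref caddy (0.9937409162521362, 0.0, 0.0)
s0 195.18587008060692 s4 194.52020202020202 s5 241.99279711884753
[196.46868251 188.8569821 ]
[195.12827257 189.18347473]
[243.43095627 170.62283171]
```

The held tube agrees with the reported xy to within a few mm, and base height = z − 0.0518. I'm going to bay 1 in guarded steps, with the base just above the deck first.

```bash
python3 -m inch '{"translation":[[-0.028,-0.08,0],[-0.028,-0.08,-0.1],[-0.028,-0.08,-0.2],[-0.028,-0.08,-0.22],[-0.028,-0.08,-0.22]],"rot":[[-0.003,0.003,0.002],[-0.003,0.003,0.002],[-0.003,0.003,0.002],[-0.003,0.003,0.002],[-0.003,0.003,0.002]],"jaw":[30,30,30,30,30]}' | tail -2
python3 st.py
```

```text
ft_force: [-0.3, 0.2, -0.7]
width: 0.0363
t 16.5 p [0.5056 0.0099 0.1215] jaw 13.36 levelling rot units -0.0 -0.0012 F [-0.3  0.2 -0.7] w 0.0363
```

```bash
python3 -m inch '{"translation":[[0.007,-0.015,0],[0.007,-0.015,-0.02],[0.007,-0.015,-0.04],[0.007,-0.015,-0.05],[0.007,-0.015,-0.05]],"rot":[[0,0,-0.002],[0,0,-0.002],[0,0,-0.002],[0,0,-0.002],[0,0,-0.002]],"jaw":[30,30,30,30,30]}' >/dev/null
python3 st.py
python3 -m inch '{"translation":[[0,0,-0.01],[0,0,-0.02],[0,0,-0.02]],"rot":[[0,0,0],[0,0,0],[0,0,0]],"jaw":[30,30,30]}' >/dev/null
python3 st.py
```

```text
t 17.0 p [0.5062 0.0084 0.1164] jaw 13.24 levelling rot units 0.0 -0.0014 F [-0.3  0.4  0.1] w 0.0368
t 17.3 p [0.5067 0.0084 0.1149] jaw 13.24 levelling rot units -0.0001 -0.0005 F [ 0.2 -0.3  3.8] w 0.0364
```

```bash
python3 -m inch '{"translation":[[0,0,-0.01],[0,0,-0.02],[0,0,-0.02]],"rot":[[0,0,0],[0,0,0],[0,0,0]],"jaw":[30,30,30]}' >/dev/null
python3 st.py
```

```text
t 17.6 p [0.5079 0.0086 0.1142] jaw 13.24 levelling rot units -0.0008 0.0022 F [-0.9  0.5 12.3] w 0.0362
```

It stopped at 12 N just under flap height, so either there's a can here or I'm on the rim. I'll check the moment and back off.

```bash
cat >> st.py <<'E'
print("   torque caddy axes",(Rz.T@s["torque"][:2]).round(3),"F caddy",(Rz.T@s["ft_force"][:2]).round(1),"base",round(s["ee_pos"][2]-.0518,4),
 "to bays",{i:(100*0+np.round((np.array([.5545,-.0440])-CAD+b-s["ee_pos"][:2])*10,3)).tolist() for i,b in bays.items()})
E
python3 st.py
python3 -m inch '{"translation":[[0,0,0.05],[0,0,0.1],[0,0,0.1]],"rot":[[0,0,0],[0,0,0],[0,0,0]],"jaw":[30,30,30]}' >/dev/null
python3 st.py
```

```text
t 17.6 p [0.5079 0.0086 0.1142] jaw 13.24 levelling rot units -0.0008 0.0022 F [-0.9  0.5 12.3] w 0.0362
   torque caddy axes [-0.073  0.345] F caddy [-0.7  0.7] base 0.0624 to bays {1: [-0.017, -0.002], 2: [0.125, -0.606], 3: [0.267, -1.209], 4: [0.704, 0.167], 5: [0.846, -0.437], 6: [0.987, -1.04]}
t 17.9 p [0.5081 0.0086 0.1248] jaw 13.24 levelling rot units -0.001 0.0028 F [-0.5  0.6 -1.1] w 0.0362
   torque caddy axes [-0.034  0.029] F caddy [-0.3  0.7] base 0.073 to bays {1: [-0.019, -0.002], 2: [0.123, -0.606], 3: [0.264, -1.209], 4: [0.702, 0.167], 5: [0.843, -0.437], 6: [0.985, -1.04]}
```

The contact was at the tube's hinge-side edge, at flap height, which fits a blocked flap. Moving on to bay 2.

```bash
python3 -m inch '{"translation":[[0.12,-0.59,0],[0.12,-0.59,0],[0.12,-0.59,0],[0.12,-0.59,0]],"rot":[[-0.001,0.003,0],[-0.001,0.003,0],[-0.001,0.003,0],[-0.001,0.003,0]],"jaw":[30,30,30,30]}' >/dev/null
python3 st.py
```

```text
t 18.3 p [ 0.5199 -0.0499  0.1244] jaw 13.22 levelling rot units -0.0002 -0.0009 F [-0.6  0.5 -0.4] w 0.0362
   torque caddy axes [0.007 0.085] F caddy [-0.5  0.6] base 0.0726 to bays {1: [-0.136, 0.583], 2: [0.006, -0.021], 3: [0.147, -0.624], 4: [0.585, 0.752], 5: [0.726, 0.148], 6: [0.868, -0.455]}
```

```bash
python3 -m inch '{"translation":[[0.006,-0.021,-0.03],[0.006,-0.021,-0.06],[0.006,-0.021,-0.085],[0.006,-0.021,-0.085]],"rot":[[0,0,0],[0,0,0],[0,0,0],[0,0,0]],"jaw":[30,30,30,30]}' >/dev/null
python3 st.py|cut -d: -f1
python3 -m inch '{"translation":[[0,0,-0.01],[0,0,-0.02],[0,0,-0.02]],"rot":[[0,0,0],[0,0,0],[0,0,0]],"jaw":[30,30,30]}' >/dev/null
python3 st.py|cut -d: -f1
```

```text
t 18.7 p [ 0.5202 -0.0516  0.1155] jaw 13.26 levelling rot units -0.0002 -0.0015 F [ 0.1 -0.7 -0.7] w 0.0358
   torque caddy axes [-0.093  0.087] F caddy [-0.1 -0.7] base 0.0637 to bays {1
t 19.0 p [ 0.5208 -0.0517  0.1143] jaw 13.26 levelling rot units -0.0003 -0.0002 F [-0.8 -0.8  6.5] w 0.0361
   torque caddy axes [-0.007  0.435] F caddy [-0.9 -0.6] base 0.0625 to bays {1
```

```bash
python3 -m inch '{"translation":[[0,0,-0.01],[0,0,-0.015],[0,0,-0.015]],"rot":[[0,0,0],[0,0,0],[0,0,0]],"jaw":[30,30,30]}' >/dev/null
python3 st.py|cut -d: -f1
```

```text
t 19.3 p [ 0.5216 -0.0518  0.114 ] jaw 13.25 levelling rot units -0.0006 0.0014 F [-2.5  0.2  9.5] w 0.0362
   torque caddy axes [-0.027  0.77 ] F caddy [-2.4  0.7] base 0.0622 to bays {1
```

Bay 2 is blocked in the same way. Next is bay 3.

```bash
python3 -m inch '{"translation":[[0,0,0.06],[0,0,0.1],[0.13,-0.57,0.1],[0.13,-0.57,0.1],[0.13,-0.57,0.1],[0.13,-0.57,0.1]],"rot":[[-0.001,0.001,0],[-0.001,0.001,0],[-0.001,0.001,0],[-0.001,0.001,0],[-0.001,0.001,0],[-0.001,0.001,0]],"jaw":[30,30,30,30,30,30]}' >/dev/null
python3 st.py
```

```text
t 19.9 p [ 0.5344 -0.1081  0.1239] jaw 13.25 levelling rot units 0.0001 -0.0001 F [-0.1 -0.  -0.8] w 0.0365
   torque caddy axes [-0.048 -0.029] F caddy [-0.1  0. ] base 0.0721 to bays {1: [-0.281, 1.165], 2: [-0.14, 0.561], 3: [0.002, -0.042], 4: [0.439, 1.334], 5: [0.581, 0.73], 6: [0.722, 0.127]}
```

```bash
python3 -m inch '{"translation":[[0.002,-0.042,-0.03],[0.002,-0.042,-0.06],[0.002,-0.042,-0.08],[0.002,-0.042,-0.08]],"rot":[[0,0,0],[0,0,0],[0,0,0],[0,0,0]],"jaw":[30,30,30,30]}' >/dev/null
python3 st.py|cut -d: -f1
python3 -m inch '{"translation":[[0,0,-0.01],[0,0,-0.025],[0,0,-0.025]],"rot":[[0,0,0],[0,0,0],[0,0,0]],"jaw":[30,30,30]}' >/dev/null
python3 st.py|cut -d: -f1
```

```text
t 20.3 p [ 0.5343 -0.1119  0.1154] jaw 13.29 levelling rot units -0.0 -0.0008 F [ 0.3  0.3 -0.4] w 0.0358
   torque caddy axes [-0.099  0.037] F caddy [0.4 0.2] base 0.0636 to bays {1
t 20.6 p [ 0.5345 -0.1119  0.113 ] jaw 13.29 levelling rot units 0.0 -0.0003 F [0.6 0.6 0. ] w 0.0359
   torque caddy axes [-0.075 -0.12 ] F caddy [0.7 0.4] base 0.0612 to bays {1
```

```bash
for k in 1 2; do :; done
python3 -m inch '{"translation":[[0,0,-0.01],[0,0,-0.025],[0,0,-0.025]],"rot":[[0,0,0],[0,0,0],[0,0,0]],"jaw":[30,30,30]}' >/dev/null
python3 st.py|cut -d: -f1
```

```text
t 20.9 p [ 0.5346 -0.1118  0.1104] jaw 13.29 levelling rot units -0.0001 -0.0002 F [0.6 0.6 1. ] w 0.0357
   torque caddy axes [-0.006 -0.009] F caddy [0.7 0.5] base 0.0586 to bays {1
```

```bash
python3 -m inch '{"translation":[[0,0,-0.01],[0,0,-0.02],[0,0,-0.02]],"rot":[[0,0,0],[0,0,0],[0,0,0]],"jaw":[30,30,30]}' >/dev/null
python3 st.py|cut -d: -f1
python3 -m inch '{"translation":[[0,0,-0.01],[0,0,-0.02],[0,0,-0.02]],"rot":[[0,0,0],[0,0,0],[0,0,0]],"jaw":[30,30,30]}' >/dev/null
python3 st.py|cut -d: -f1
```

```text
t 21.2 p [ 0.5347 -0.1117  0.1083] jaw 13.3 levelling rot units -0.0001 0.0 F [1.2 0.1 1.6] w 0.0361
   torque caddy axes [-0.082 -0.27 ] F caddy [ 1.2 -0.2] base 0.0565 to bays {1
t 21.5 p [ 0.5347 -0.1116  0.1062] jaw 13.3 levelling rot units -0.0001 0.0 F [0.7 0.9 0.8] w 0.0362
   torque caddy axes [-0.063 -0.349] F caddy [0.9 0.7] base 0.0544 to bays {1
```

Bay 3's flap gives and the base is now 11.6 mm below the deck, so the bay is empty. Continuing down with force checks.

```bash
python3 -m inch '{"translation":[[0,0,-0.03],[0,0,-0.06],[0,0,-0.08],[0,0,-0.08]],"rot":[[0,0,0],[0,0,0],[0,0,0],[0,0,0]],"jaw":[30,30,30,30]}' >/dev/null
python3 st.py|cut -d: -f1
python3 -m inch '{"translation":[[0,0,-0.03],[0,0,-0.06],[0,0,-0.08],[0,0,-0.08]],"rot":[[0,0,0],[0,0,0],[0,0,0],[0,0,0]],"jaw":[30,30,30,30]}' >/dev/null
python3 st.py|cut -d: -f1
```

```text
t 21.9 p [ 0.5343 -0.1116  0.0975] jaw 13.3 levelling rot units -0.0001 -0.0011 F [ 0.5  0.6 -1.3] w 0.0359
   torque caddy axes [-0.074 -0.258] F caddy [0.6 0.5] base 0.0457 to bays {1
t 22.3 p [ 0.5339 -0.1116  0.0891] jaw 13.3 levelling rot units -0.0 -0.0019 F [ 0.4  1.1 -1.5] w 0.0359
   torque caddy axes [-0.057 -0.167] F caddy [0.6 1. ] base 0.0373 to bays {1
```

```bash
python3 -m inch '{"translation":[[0.002,0,-0.04],[0.004,0,-0.08],[0.004,0,-0.12],[0.004,0,-0.12]],"rot":[[0,-0.001,0],[0,-0.002,0],[0,-0.002,0],[0,-0.002,0]],"jaw":[30,30,30,30]}' >/dev/null
python3 st.py|cut -d: -f1
python3 -m inch '{"translation":[[0.003,0,-0.04],[0.006,0,-0.08],[0.006,0,-0.11],[0.006,0,-0.11]],"rot":[[0,-0.001,0],[0,-0.001,0],[0,-0.001,0],[0,-0.001,0]],"jaw":[30,30,30,30]}' >/dev/null
python3 st.py|cut -d: -f1
```

```text
t 22.7 p [ 0.5338 -0.1115  0.0763] jaw 13.3 levelling rot units -0.0 -0.001 F [ 1.1  0.5 -1.2] w 0.0362
   torque caddy axes [-0.096 -0.116] F caddy [1.2 0.2] base 0.0245 to bays {1
t 23.1 p [ 0.5342 -0.1115  0.0648] jaw 13.3 levelling rot units 0.0 -0.0007 F [ 0.4 -0.2 -2.5] w 0.0361
   torque caddy axes [-0.077 -0.106] F caddy [ 0.3 -0.3] base 0.013 to bays {1
```

```bash
python3 -m inch '{"translation":[[0,0,-0.03],[0,0,-0.06],[0,0,-0.06]],"rot":[[0,0,0],[0,0,0],[0,0,0]],"jaw":[30,30,30]}' >/dev/null
python3 st.py|cut -d: -f1
python3 -m inch '{"translation":[[0,0,-0.01],[0,0,-0.02],[0,0,-0.02]],"rot":[[0,0,0],[0,0,0],[0,0,0]],"jaw":[30,30,30]}' >/dev/null
python3 st.py|cut -d: -f1
```

```text
t 23.4 p [ 0.5339 -0.1115  0.0584] jaw 13.3 levelling rot units 0.0 -0.0012 F [-0.4 -0.6 -0.8] w 0.0361
   torque caddy axes [-0.073 -0.126] F caddy [-0.6 -0.4] base 0.0066 to bays {1
t 23.7 p [ 0.5339 -0.1114  0.0563] jaw 13.3 levelling rot units 0.0 -0.0012 F [ 0.4 -0.1 -1. ] w 0.0357
   torque caddy axes [-0.101 -0.073] F caddy [ 0.4 -0.2] base 0.0045 to bays {1
```

```bash
python3 -m inch '{"translation":[[0,0,-0.01],[0,0,-0.015],[0,0,-0.015]],"rot":[[0,0,0],[0,0,0],[0,0,0]],"jaw":[30,30,30]}' >/dev/null
python3 st.py|cut -d: -f1
```

```text
t 24.0 p [ 0.5345 -0.1116  0.0558] jaw 13.29 levelling rot units -0.0001 -0.0002 F [-1.4  1.4  9.3] w 0.0359
   torque caddy axes [0.191 0.789] F caddy [-1.   1.7] base 0.004 to bays {1
```

The tube is on the floor of bay 3: firm contact at the right depth with no side load. I'll release, lift, and head for the far tube.

```bash
python3 -m inch '{"translation":[[0,0,0.006],[0,0,0.006],[0,0,0.006],[0,0,0.006],[0,0,0.006],[0,0,0.006],[0,0,0.2],[0,0,0.5],[0,0,0.9],[0,0,0.95],[0,0,0.95]],"rot":[[0,0,0],[0,0,0],[0,0,0],[0,0,0],[0,0,0],[0,0,0],[0,0,0],[0,0,0],[0,0,0],[0,0,0],[0,0,0]],"jaw":[36,38,42,50,60,70,80,87,87,87,87]}' 3 | tail -5
python3 -m inch '{"translation":[[0.17,0.91,0],[0.17,0.91,0],[0.17,0.91,0]],"rot":[[0,0,0],[0,0,0],[0,0,0]],"jaw":[87,87,87]}' >/dev/null
python3 -m inch '{"translation":[[0.17,0.91,0],[0.17,0.91,0],[0.17,0.91,0]],"rot":[[0,0,0],[0,0,0],[0,0,0]],"jaw":[87,87,87]}' >/dev/null
python3 -m inch '{"translation":[[0.17,0.91,0],[0.17,0.91,0],[0.17,0.91,0]],"rot":[[0,0,0],[0,0,0],[0,0,0]],"jaw":[87,87,87]}' >/dev/null
python3 -m inch '{"translation":[[0.17,0.85,0],[0.17,0.85,0],[0.17,0.85,0],[0.17,0.85,0]],"rot":[[0,0,0],[0,0,0],[0,0,0],[0,0,0]],"jaw":[87,87,87,87]}' >/dev/null
python3 st.py|cut -d: -f1
```

```text
time: 25.1
ee_pos: [0.5353, -0.1117, 0.152]
eef_rot: [0.621, 0.784, 0.001, 0.001]
ft_force: [0.5, 0.4, -1.1]
width: 0.0862
t 26.4 p [0.5996 0.2709 0.1431] jaw 15.1 levelling rot units -0.0046 -0.0084 F [ 0.  -0.8  0.9] w 0.0869
   torque caddy axes [-0.098  0.045] F caddy [-0.1 -0.8] base 0.0913 to bays {1
```

```bash
python3 -m inch '{"translation":[[0.054,-0.054,0],[0.054,-0.054,0],[0.06,-0.05,-0.2],[0.06,-0.05,-0.45],[0.06,-0.05,-0.5],[0.06,-0.05,-0.5]],"rot":[[-0.0046,-0.0084,-0.032],[-0.0046,-0.0084,-0.032],[-0.0046,-0.0084,-0.032],[-0.0046,-0.0084,-0.032],[-0.0046,-0.0084,-0.032],[-0.0046,-0.0084,-0.032]],"jaw":[87,87,87,87,87,87]}' >/dev/null
python3 st.py|cut -d: -f1
python3 -m inch '{"translation":[[0.01,0,-0.15],[0.02,0,-0.3],[0.02,0,-0.4],[0.02,0,-0.4],[0.02,0,-0.4]],"rot":[[0,0,0],[0,0,0],[0,0,0],[0,0,0],[0,0,0]],"jaw":[87,87,87,87,87]}' >/dev/null
python3 st.py|cut -d: -f1
```

```text
t 27.0 p [0.6052 0.2648 0.0926] jaw 13.12 levelling rot units 0.0008 -0.0013 F [0.4 0.4 0.8] w 0.087
   torque caddy axes [-0.032  0.079] F caddy [0.5 0.3] base 0.0408 to bays {1
t 27.5 p [0.6072 0.2648 0.0524] jaw 13.12 levelling rot units 0.0011 -0.0016 F [-0.4 -0.3 -1.1] w 0.0869
   torque caddy axes [-0.029  0.037] F caddy [-0.5 -0.2] base 0.0006 to bays {1
```

Now the same three-step centring: squeeze along x, squeeze along y, then the firm grip along x.

```bash
python3 -m inch '{"translation":[[0,0,0],[0,0,0],[0,0,0],[0,0,0],[0,0,0],[0,0,0],[0,0,0],[0,0,0],[0,0,0],[0,0,0]],"rot":[[0.001,-0.0015,0],[0.001,-0.0015,0],[0.001,-0.0015,0],[0.001,-0.0015,0],[0.001,-0.0015,0],[0.001,-0.0015,0],[0.001,-0.0015,0],[0.001,-0.0015,0],[0.001,-0.0015,0],[0.001,-0.0015,0]],"jaw":[60,50,44,40,36,34,34,34,34,34]}' 3 | tail -1
python3 -m inch '{"translation":[[0,0,0],[0,0,0],[0,0,0],[0,0,0]],"rot":[[0,0,0],[0,0,0],[0,0,0],[0,0,0]],"jaw":[60,87,87,87]}' 3 | tail -1
python3 -m inch '{"translation":[[0,0,0],[0,0,0],[0,0,0],[0,0,0],[0,0,0],[0,0,0]],"rot":[[0,0,0.75],[0,0,0.75],[0,0,0.75],[0,0,0.75],[0,0,0.75],[0,0,0.75]],"jaw":[87,87,87,87,87,87]}' | tail -1
python3 -m inch '{"translation":[[0,0,0],[0,0,0],[0,0,0],[0,0,0],[0,0,0],[0,0,0],[0,0,0]],"rot":[[0,0,0.75],[0,0,0.75],[0,0,0.75],[0,0,0.75],[0,0,0.75],[0,0,0.75],[0,0,0.75]],"jaw":[87,87,87,87,87,87,87]}' | tail -1
python3 -m inch '{"translation":[[0,0,0],[0,0,0],[0,0,0],[0,0,0],[0,0,0],[0,0,0],[0,0,0],[0,0,0],[0,0,0],[0,0,0]],"rot":[[0,0,0],[0,0,0],[0,0,0],[0,0,0],[0,0,0],[0,0,0],[0,0,0],[0,0,0],[0,0,0],[0,0,0]],"jaw":[60,50,44,40,36,34,34,34,34,34]}' 3 | tail -1
python3 -m inch '{"translation":[[0,0,0],[0,0,0],[0,0,0],[0,0,0]],"rot":[[0,0,0],[0,0,0],[0,0,0],[0,0,0]],"jaw":[60,87,87,87]}' 3 | tail -1
python3 -m inch '{"translation":[[0,0,0],[0,0,0],[0,0,0],[0,0,0],[0,0,0],[0,0,0]],"rot":[[0,0,-0.75],[0,0,-0.75],[0,0,-0.75],[0,0,-0.75],[0,0,-0.75],[0,0,-0.75]],"jaw":[87,87,87,87,87,87]}' | tail -1
python3 -m inch '{"translation":[[0,0,0],[0,0,0],[0,0,0],[0,0,0],[0,0,0],[0,0,0],[0,0,0]],"rot":[[0,0,-0.75],[0,0,-0.75],[0,0,-0.75],[0,0,-0.75],[0,0,-0.75],[0,0,-0.75],[0,0,-0.75]],"jaw":[87,87,87,87,87,87,87]}' | tail -1
python3 st.py|cut -d: -f1
```

```text
width: 0.0368
width: 0.0609
width: 0.0868
width: 0.0871
width: 0.0378
width: 0.0618
width: 0.0867
width: 0.0871
t 32.9 p [0.6072 0.2647 0.0524] jaw 13.11 levelling rot units 0.0002 0.0 F [-0.1  0.4 -0.7] w 0.0871
   torque caddy axes [-0.022  0.033] F caddy [0.  0.4] base 0.0006 to bays {1
```

```bash
python3 -m inch '{"translation":[[0,0,0],[0,0,0],[0,0,0],[0,0,0],[0,0,0],[0,0,0],[0,0,0],[0,0,0]],"rot":[[0,0,0],[0,0,0],[0,0,0],[0,0,0],[0,0,0],[0,0,0],[0,0,0],[0,0,0]],"jaw":[60,50,40,36,30,30,30,30]}' 25 | tail -1
python3 -m inch '{"translation":[[0,0,0],[0,0,0.3],[0,0,0.6],[0,0,0.9],[0,0,0.9]],"rot":[[0,0,0],[0,0,0],[0,0,0],[0,0,0],[0,0,0]],"jaw":[30,30,30,30,30]}' |tail -1
python3 -m inch '{"translation":[[-0.11,-0.95,0],[-0.11,-0.95,0],[-0.11,-0.95,0],[-0.11,-0.95,0]],"rot":[[0,0,0],[0,0,0],[0,0,0],[0,0,0]],"jaw":[30,30,30,30]}' | tail -1
python3 -m inch '{"translation":[[-0.12,-0.95,0],[-0.12,-0.95,0],[-0.12,-0.95,0],[-0.12,-0.95,0]],"rot":[[0,0,0],[0,0,0],[0,0,0],[0,0,0]],"jaw":[30,30,30,30]}' | tail -1
python3 st.py
```

```text
width: 0.0361
width: 0.036
width: 0.0358
width: 0.0362
t 35.0 p [0.5862 0.0745 0.1466] jaw 12.94 levelling rot units -0.0036 0.0052 F [ 0.4  1.8 -0.7] w 0.0362
   torque caddy axes [0.018 0.03 ] F caddy [0.8 1.7] base 0.0948 to bays {1: [-0.8, -0.661], 2: [-0.658, -1.265], 3: [-0.516, -1.869], 4: [-0.079, -0.492], 5: [0.062, -1.096], 6: [0.204, -1.7]}
```

```bash
python3 -m inch '{"translation":[[-0.08,-0.48,0],[-0.08,-0.48,0],[-0.08,-0.48,-0.12],[-0.08,-0.48,-0.24],[-0.08,-0.48,-0.24]],"rot":[[-0.0036,0.005,0.004],[-0.0036,0.005,0.004],[-0.0036,0.005,0.004],[-0.0036,0.005,0.004],[-0.0036,0.005,0.004]],"jaw":[30,30,30,30,30]}' >/dev/null
python3 st.py
```

```text
t 35.5 p [0.5768 0.0286 0.1198] jaw 13.35 levelling rot units 0.0004 -0.0037 F [ 0.1  0.1 -1.3] w 0.0358
   torque caddy axes [-0.049  0.094] F caddy [0.1 0. ] base 0.068 to bays {1: [-0.705, -0.202], 2: [-0.564, -0.805], 3: [-0.422, -1.409], 4: [0.015, -0.033], 5: [0.157, -0.636], 6: [0.298, -1.24]}
```

```bash
python3 -m inch '{"translation":[[0.015,-0.033,0],[0.015,-0.033,-0.02],[0.015,-0.033,-0.035],[0.015,-0.033,-0.035]],"rot":[[0.0004,-0.0037,-0.002],[0.0004,-0.0037,-0.002],[0.0004,-0.0037,-0.002],[0.0004,-0.0037,-0.002]],"jaw":[30,30,30,30]}' >/dev/null
python3 st.py|cut -d: -f1
python3 -m inch '{"translation":[[0,0,-0.01],[0,0,-0.025],[0,0,-0.025]],"rot":[[0,0,0],[0,0,0],[0,0,0]],"jaw":[30,30,30]}' >/dev/null
python3 st.py|cut -d: -f1
```

```text
t 35.9 p [0.5785 0.0254 0.1164] jaw 13.23 levelling rot units -0.0001 0.0004 F [ 0.1  0.7 -1.7] w 0.0362
   torque caddy axes [-0.078  0.046] F caddy [0.3 0.7] base 0.0646 to bays {1
t 36.2 p [0.5793 0.0252 0.1154] jaw 13.21 levelling rot units -0.0006 0.0023 F [-2.1 -0.2 10. ] w 0.0359
   torque caddy axes [0.06  0.922] F caddy [-2.1  0.2] base 0.0636 to bays {1
```

Bay 4 is blocked. On to bay 5.

```bash
python3 -m inch '{"translation":[[0,0,0.06],[0,0,0.1],[0.13,-0.59,0.1],[0.13,-0.59,0.1],[0.13,-0.59,0.1],[0.13,-0.59,0.1]],"rot":[[-0.001,0.002,0],[-0.001,0.002,0],[-0.001,0.002,0],[-0.001,0.002,0],[-0.001,0.002,0],[-0.001,0.002,0]],"jaw":[30,30,30,30,30,30]}' >/dev/null
python3 st.py
```

```text
t 36.8 p [ 0.5922 -0.0331  0.1253] jaw 13.22 levelling rot units -0.0001 -0.0 F [ 0.2  0.4 -0.6] w 0.0361
   torque caddy axes [-0.053  0.052] F caddy [0.3 0.3] base 0.0735 to bays {1: [-0.859, 0.415], 2: [-0.718, -0.189], 3: [-0.576, -0.793], 4: [-0.139, 0.584], 5: [0.003, -0.02], 6: [0.144, -0.624]}
```

```bash
python3 -m inch '{"translation":[[0.003,-0.02,-0.03],[0.003,-0.02,-0.06],[0.003,-0.02,-0.09],[0.003,-0.02,-0.09]],"rot":[[0,0,0],[0,0,0],[0,0,0],[0,0,0]],"jaw":[30,30,30,30]}' >/dev/null
python3 st.py|cut -d: -f1
python3 -m inch '{"translation":[[0,0,-0.01],[0,0,-0.025],[0,0,-0.025]],"rot":[[0,0,0],[0,0,0],[0,0,0]],"jaw":[30,30,30]}' >/dev/null
python3 st.py|cut -d: -f1
```

```text
t 37.2 p [ 0.5924 -0.0346  0.116 ] jaw 13.25 levelling rot units -0.0002 -0.0003 F [-0.4  0.3 -0.2] w 0.0362
   torque caddy axes [-0.025 -0.027] F caddy [-0.4  0.4] base 0.0642 to bays {1
t 37.5 p [ 0.5934 -0.0348  0.1152] jaw 13.25 levelling rot units -0.0004 0.002 F [-1.8 -0.2 11.9] w 0.0359
   torque caddy axes [0.014 0.871] F caddy [-1.8  0.2] base 0.0634 to bays {1
```

Bay 5 is blocked. On to bay 6.

```bash
python3 -m inch '{"translation":[[0,0,0.06],[0,0,0.1],[0.135,-0.6,0.1],[0.135,-0.6,0.1],[0.135,-0.6,0.1],[0.135,-0.6,0.1]],"rot":[[-0.001,0.002,0],[-0.001,0.002,0],[-0.001,0.002,0],[-0.001,0.002,0],[-0.001,0.002,0],[-0.001,0.002,0]],"jaw":[30,30,30,30,30,30]}' >/dev/null
python3 st.py
```

```text
t 38.1 p [ 0.6067 -0.0942  0.125 ] jaw 13.24 levelling rot units 0.0002 -0.0005 F [ 0.5  0.  -0.8] w 0.036
   torque caddy axes [-0.064  0.089] F caddy [ 0.5 -0.1] base 0.0732 to bays {1: [-1.004, 1.026], 2: [-0.863, 0.422], 3: [-0.721, -0.181], 4: [-0.284, 1.195], 5: [-0.142, 0.591], 6: [-0.001, -0.012]}
```

```bash
python3 -m inch '{"translation":[[0,-0.012,-0.03],[0,-0.012,-0.06],[0,-0.012,-0.09],[0,-0.012,-0.09]],"rot":[[0,0,0],[0,0,0],[0,0,0],[0,0,0]],"jaw":[30,30,30,30]}' >/dev/null
python3 st.py|cut -d: -f1
python3 -m inch '{"translation":[[0,0,-0.01],[0,0,-0.025],[0,0,-0.025]],"rot":[[0,0,0],[0,0,0],[0,0,0]],"jaw":[30,30,30]}' >/dev/null
python3 st.py|cut -d: -f1
```

```text
t 38.5 p [ 0.6067 -0.0949  0.1156] jaw 13.28 levelling rot units 0.0 -0.0008 F [-0.1 -0.  -0.9] w 0.0362
   torque caddy axes [-0.07  0.03] F caddy [-0.1 -0. ] base 0.0638 to bays {1
t 38.8 p [ 0.6068 -0.0949  0.1132] jaw 13.28 levelling rot units 0.0 -0.0005 F [-0.1  0.3  1.1] w 0.0359
   torque caddy axes [-0.023  0.083] F caddy [-0.   0.3] base 0.0614 to bays {1
```

```bash
python3 -m inch '{"translation":[[0,0,-0.01],[0,0,-0.025],[0,0,-0.025]],"rot":[[0,0,0],[0,0,0],[0,0,0]],"jaw":[30,30,30]}' >/dev/null
python3 st.py|cut -d: -f1
python3 -m inch '{"translation":[[0,0,-0.01],[0,0,-0.02],[0,0,-0.03],[0,0,-0.03]],"rot":[[0,0,0],[0,0,0],[0,0,0],[0,0,0]],"jaw":[30,30,30,30]}' >/dev/null
python3 st.py|cut -d: -f1
```

```text
t 39.1 p [ 0.607  -0.0947  0.1106] jaw 13.29 levelling rot units -0.0001 -0.0001 F [ 1.  -0.2  1.6] w 0.0361
   torque caddy axes [-0.015 -0.298] F caddy [ 0.9 -0.4] base 0.0588 to bays {1
t 39.5 p [ 0.607  -0.0947  0.1074] jaw 13.29 levelling rot units -0.0001 -0.0001 F [1.1 0.2 0.1] w 0.0364
   torque caddy axes [-0.076 -0.565] F caddy [ 1.1 -0. ] base 0.0556 to bays {1
```

```bash
python3 -m inch '{"translation":[[0,0,-0.03],[0,0,-0.06],[0,0,-0.09],[0,0,-0.09]],"rot":[[0,0,0],[0,0,0],[0,0,0],[0,0,0]],"jaw":[30,30,30,30]}' >/dev/null
python3 st.py|cut -d: -f1
python3 -m inch '{"translation":[[0,0,-0.03],[0,0,-0.06],[0,0,-0.09],[0,0,-0.09]],"rot":[[0,0,0],[0,0,0],[0,0,0],[0,0,0]],"jaw":[30,30,30,30]}' >/dev/null
python3 st.py|cut -d: -f1
```

```text
t 39.9 p [ 0.6064 -0.0947  0.0975] jaw 13.28 levelling rot units -0.0 -0.0015 F [ 1.2  0.7 -1.8] w 0.0361
   torque caddy axes [-0.145 -0.347] F caddy [1.4 0.4] base 0.0457 to bays {1
t 40.3 p [ 0.606  -0.0947  0.0879] jaw 13.28 levelling rot units 0.0001 -0.0024 F [ 0.7 -0.9 -2.1] w 0.0361
   torque caddy axes [-0.211 -0.23 ] F caddy [ 0.4 -1. ] base 0.0361 to bays {1
```

```bash
python3 -m inch '{"translation":[[0.002,0,-0.04],[0.004,0,-0.08],[0.004,0,-0.12],[0.004,0,-0.12]],"rot":[[0,-0.001,0],[0,-0.002,0],[0,-0.002,0],[0,-0.002,0]],"jaw":[30,30,30,30]}' >/dev/null
python3 st.py|cut -d: -f1
```

```text
t 40.7 p [ 0.606  -0.0948  0.0751] jaw 13.28 levelling rot units 0.0002 -0.0014 F [ 1.1 -1.3 -2.4] w 0.0362
   torque caddy axes [-0.325 -0.107] F caddy [ 0.7 -1.5] base 0.0233 to bays {1
```

```bash
python3 -m inch '{"translation":[[0.004,-0.007,-0.03],[0.006,-0.007,-0.07],[0.006,-0.007,-0.11],[0.006,-0.007,-0.11]],"rot":[[0,-0.001,0],[0,-0.001,0],[0,-0.001,0],[0,-0.001,0]],"jaw":[30,30,30,30]}' >/dev/null
python3 st.py|cut -d: -f1
python3 -m inch '{"translation":[[0.002,0,-0.03],[0.002,0,-0.06],[0.002,0,-0.06]],"rot":[[0,0,0],[0,0,0],[0,0,0]],"jaw":[30,30,30]}' >/dev/null
python3 st.py|cut -d: -f1
python3 -m inch '{"translation":[[0,0,-0.01],[0,0,-0.02],[0,0,-0.02]],"rot":[[0,0,0],[0,0,0],[0,0,0]],"jaw":[30,30,30]}' >/dev/null
python3 st.py|cut -d: -f1
```

```text
t 41.1 p [ 0.6062 -0.0953  0.0633] jaw 13.28 levelling rot units 0.0001 -0.0013 F [ 0.8  0.6 -1.8] w 0.0359
   torque caddy axes [-0.089 -0.011] F caddy [0.9 0.4] base 0.0115 to bays {1
t 41.4 p [ 0.6065 -0.0953  0.0572] jaw 13.28 levelling rot units 0.0001 -0.0013 F [-1.1  0.7 -1. ] w 0.0357
   torque caddy axes [-0.069  0.022] F caddy [-0.9  1. ] base 0.0054 to bays {1
t 41.7 p [ 0.6071 -0.0958  0.0568] jaw 13.27 levelling rot units 0.0001 0.0001 F [-3.7  0.6 13.1] w 0.0361
   torque caddy axes [0.19  1.221] F caddy [-3.4  1.4] base 0.005 to bays {1
```

Floor reached at the correct depth. I'll open only to 60 mm so the bay 3 tube isn't touched, then rise and back away.

```bash
python3 -m inch '{"translation":[[0,0,0.01],[0,0,0.01],[0,0,0.01],[0,0,0.01],[0,0,0.01],[0,0,0.01],[0,0,0.2],[0,0,0.5],[0,0,0.9],[0,0,0.95],[0,0,0.95]],"rot":[[0,0,0],[0,0,0],[0,0,0],[0,0,0],[0,0,0],[0,0,0],[0,0,0],[0,0,0],[0,0,0],[0,0,0],[0,0,0]],"jaw":[36,40,48,56,58,58,58,58,58,58,58]}' 3 | tail -5
python3 -m inch '{"translation":[[-0.3,0.95,0.3],[-0.5,0.95,0.3],[-0.5,0.95,0.3],[-0.5,0.95,0.3]],"rot":[[0,0,0],[0,0,0],[0,0,0],[0,0,0]],"jaw":[58,58,58,58]}' >/dev/null
python3 -m inch '{"translation":[[-0.5,0.95,0],[-0.5,0.95,0],[-0.5,0.95,0],[-0.5,0.95,0]],"rot":[[0,0,0],[0,0,0],[0,0,0],[0,0,0]],"jaw":[58,58,58,58]}' >/dev/null
python3 -m inch '{"translation":[[0,0.95,0],[0,0.95,0],[0,0.95,0],[0,0.95,0]],"rot":[[0,0,0],[0,0,0],[0,0,0],[0,0,0]],"jaw":[58,58,58,58]}' |tail -5
python3 - <<'E'
from h import *
a=eyes.camera("scene"); b=eyes.camera("top"); cv2.imwrite("pics/s9.png",a); cv2.imwrite("pics/t9.png",b)
cv2.imwrite("pics/g9.png",np.hstack([cv2.resize(a[110:260,180:330],(400,400),interpolation=cv2.INTER_CUBIC),cv2.resize(b[125:245,195:315],(400,400),interpolation=cv2.INTER_CUBIC)]))
E
```

```text
time: 42.8
ee_pos: [0.6079, -0.0959, 0.1531]
eef_rot: [0.621, 0.784, 0.001, 0.001]
ft_force: [0.2, -0.3, 0.1]
width: 0.0579
time: 44.0
ee_pos: [0.5074, 0.1907, 0.1804]
eef_rot: [0.619, 0.786, -0.001, 0.0]
ft_force: [-0.0, -0.9, 0.4]
width: 0.0583
```

View pics/g9.png

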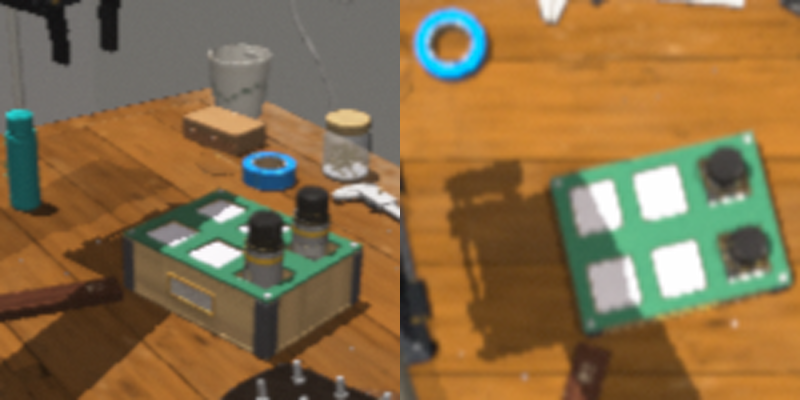

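Both tubes stand upright, cap up, in bays 3 and 6. The other four flaps are shut, and the tape and sanding block are in place. The robot is clear, so I'm handing in.

```bash
python3 - <<'E'
from h import *
A=cv2.imread("pics/top0.png");B=cv2.imread("pics/t9.png")
print("tape/block image change",np.abs(A[115:155,145:230].astype(int)-B[115:155,145:230]).mean())
i=cv2.cvtColor(B,cv2.COLOR_BGR2HSV)[...,2]
for k in(3,6):
    X=[*(np.array([.5545,-.044])-CAD+bays[k]),.126]; print(k,"cap top expected px",proj("top",X))
print(r.close_job())
E
```

```text
tape/block image change 17.675392156862745
3 cap top expected px [300.59415394 197.76490184]
6 cap top expected px [294.35745859 173.64588284]
the job is handed in; nothing more can be done
None
```

```bash
python3 - <<'E'
import cv2,numpy as np
for f in("top0","t9","scene0","s9"):
    h=cv2.cvtColor(cv2.imread(f"pics/{f}.png"),cv2.COLOR_BGR2HSV);n,l,st,c=cv2.connectedComponentsWithStats(cv2.inRange(h,(95,120,120),(110,255,255)))
    print(f,[(c[i].round(1).tolist(),int(st[i,4])) for i in range(1,n) if st[i,4]>60])
for a,b,x,y,w,hh in(("scene0","s9",246,146,36,24),("top0","t9",146,114,44,34)):
    A,B=[cv2.imread(f"pics/{q}.png") for q in(a,b)]
    m=cv2.matchTemplate(B[y-6:y+hh+6,x-6:x+w+6],A[y:y+hh,x:x+w],cv2.TM_CCOEFF_NORMED);_,v,_,p=cv2.minMaxLoc(m);print("block",a,v,p[0]-6,p[1]-6)
E
```

```text
top0 [([210.5, 138.6], 128), ([157.8, 250.7], 121), ([180.2, 256.9], 118)]
t9 [([210.1, 138.1], 205)]
scene0 [([280.5, 171.4], 101)]
s9 [([280.5, 171.7], 106)]
block scene0 0.9994823932647705 0 0
block top0 0.7948366403579712 0 0
```

Bays 3 and 6 were the empty ones. Each now holds one grey tube, cap up and standing on the floor, and the job is handed in at about 44 s of the 72 s allowed.

- **Finding the bays:** I pressed with the held tubes. Bays 1, 2, 4 and 5 stopped at flap height, and I backed off at 10–12 N; bays 3 and 6 gave way under about 2 N. That is lower than the 3–6 N stated, but both tubes went right down to the floor with only small side forces.
- **First grasp missed:** the gripper appeared to sit about 40 mm higher than its reported position, so it closed above the cap. It touched nothing, and I then worked from height differences instead.
- **Last checks:**
    - The final picture shows both tubes upright in bays 3 and 6, the other four flaps shut and the gripper well clear.
    - The tape roll and sanding block show no shift in the scene view.
    - A crude top-view difference of that area came out high at 17.7. The tape's centre still agreed to within 0.6 px, and the block matched with no shift but less well (0.79). I put that down to the arm or its shadow.
    - I did not check the turquoise and blue look-alikes numerically at the end.

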